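# Draw out the key-ring tray of the counter display case with the pull hook

### The arm

A 6-joint arm with a two-finger parallel gripper is mounted at the origin on the work surface. World frame = base frame: x ahead of the robot, y to its left, z up, the work surface at z = 0. Lengths are in m, angles in degrees, forces in N, time in s.
With the tool pointing down it reaches from about 0.4 to 0.825 m from the base axis. Payload 7 kg.
Tool frame: the origin (TCP) lies midway between the tips of the shut fingers; the grasp point (between the pads) lies r.tcp_to_grasp behind it (r.tcp_to_grasp is the distance from the TCP to the grasp point, in m); x points along the fingers, y is the direction in which the jaws open and shut, and the axes are right-handed (so a half turn about x gives the same grasp; the last joint's range is limited). The gripper opens to 88 mm and grips with 3 to 60 N. Pads are 19 mm wide; open, the fingers measure 130 mm over their backs; the gripper's body (78 mm by 193 mm) begins 47 mm behind the grasp point.
Start: joints at [81.079, 20.546, 0.682, 0, -70.136, -16.507], TCP at [0.29, 0.61, 0.227] pointing down, gripper open.
Joint ranges: [-176.03, 176.03], [-82.01, 121.73], [-58.28, 71.71], [-173.87, 95.51], [-174.79, -0.11], [-173.66, 173.66]. Speed limits (degrees/s): [136.94, 136.94, 172.46, 180, 180, 180].

### API

Orientations are given as [roll, pitch, yaw] about the fixed x, y, z axes, in that order (R = Rz(yaw) Ry(pitch) Rx(roll)).
In Python, from plant import r gives the robot as it stands.
- The arm moves only by the tool carry_out, never from a script. Its argument "moves" is a list of rows, each a list of 7 numbers: the shift along the world's x, y, z in mm, then the turn, a rotation vector about the world's x, y, z in rad, then the opening in per cent of the stroke, from 0 (shut) to 100 (fully open). In form: [[x, y, z, wx, wy, wz, claw], ...]. A call has 1 to 5 rows; each row is the pose to reach, as a shift and turn from the pose commanded when the call began; what a row does not reach only later rows make up. A row lasts 1/10 s, in which the tool goes at most 50 mm and 8.59 degrees, less where a joint would pass 70% of its speed; a pose out of reach is approached as far as the arm can. A call with a gripper value outside its range is refused whole. The fingers move at their own pace and stop on an object; "squeeze" is the grip in N (left out, the last holds). Time passes only in rows, so rows that repeat a pose let the fingers close. It gives the time, the measured TCP pose, the force and the opening at its end, in the units of the state.
- r.get_state(): the state, without advancing time (a new reading comes with each control period).
- r.capture(name): name is "side" or "top" or "wrist"; returns the picture (480x640x3 uint8, blue, green, red); there is no depth.
- r.camera_params(name): a dict with "K" (3x3 intrinsics, pixels), "rvec" (rotation vector, rad) and "tvec" (3), from world to camera coordinates, as OpenCV has them. Camera axes: x right, y down, z forward; pixel columns grow to the right and rows downward; lengths in m; the calibration is good to about 2 mm. A picture is of the moment at which its call begins: read the wrist's pose just before it. camera_params takes no time and is no camera call; for the wrist camera it gives the pose at the moment of the call.
- r.close_job(): hands the job in, once; it reports no verdict.
The state is a dict: "time_s": time; "joints": joint angles; "qd": joint speeds; "joint_torque": joint torques, N m; "tcp_pos": TCP position; "eef_rot": TCP orientation; "contact_force": force on the tool from outside, world axes, zero at the start; "moment": the same for the moment, N m; "gripper_width": finger opening in m.
Only numpy, scipy, OpenCV 4.12 (cv2) and the standard library are available. Lean on these libraries where they do the work, as an engineer would, in place of code of your own. Each camera call takes 0.05 s, during which the arm holds its last target. There are 200 camera calls.

### The job

Take the pull hook from its rest, drop its toe through the finger hole of the display case's tray, and gently draw the tray all the way out until you feel it come up against its cushioned stop; hold it snug against the stop for a moment without straining it. Then unhook, leaving the tray out, and put the hook back level in the slots of its rest. Move the tray only with the hook, and leave the other things on the counter and on the case where they are.

Things in the scene. Friction and masses are not known exactly. Their poses are not given: they have to be found in the camera images.
- hook_grip (a point): Centre of the pull hook's straight wooden handle, where to grip it. The handle is a bar 18 mm wide and 20 mm high, reaching 50 mm behind and 76 mm ahead of this point. Axes: x along the handle towards the prong, y across, z up (away from the prong).
- hook: The loose pull hook, about 120 g: wooden handle and a 7 mm thick steel prong that leaves the handle's front end and goes straight down, its axis 80 mm ahead of hook_grip, to the lower bend. Origin 10 mm below hook_grip, same axes.
- hook_toe (a point): The hook's lower bend, on the rod's axis, 80 mm ahead of and 55 mm below hook_grip (same axes). From here the toe turns back along -x, under the handle. Shank and toe together span 18 mm along x, from 3.5 mm ahead of this point to 14.5 mm behind it; underside 3.5 mm below.
- rest: Fixed wooden rest, base 100 x 56 x 10 mm; origin at the centre of its underside. Two uprights 7 mm thick at x = -30 and +30 mm, each with an open-topped slot along x, 24 mm wide, 14 mm deep, floor 75 mm above the counter. The handle lies in both slots, hook_grip over the origin at 85 mm height, prong hanging free beyond +x. 53 mm free between the uprights.
- case_front (a point): Middle of the lower front edge of the fixed low display case, on the counter. The case is of dark wood with a glass top: 200 mm deep (from this point to +x), 200 mm wide (y), 91 mm high. Its open front faces its -x; the tray slides out along its -x.
- tray: Wooden tray with key rings, 0.6 kg, front board 172 mm wide with a steel tab standing out of it; origin on the counter below the board's outer face. Slides with a drag of about 1.5 N. Its hidden stop differs each time: met with tray_hole between x = -133 and -163 mm in case_front's frame. It is a cushion: there the pull rises by 3 N, then 2.5 N per mm. A pull of 7 to 12 N in all is snug; over 16 N strains it.
- tray_hole (a point): Centre of the finger hole at the upper face of the tab, 66 mm above the counter; axes as the case's. Tab level, 5 mm thick, 46 (x) by 56 mm, free above and below; round hole, 26 mm diameter, centre 23 mm from the front board and from the tab's outer edge. In case_front's frame at x = -23 mm with the tray shut; it starts 0 to 60 mm further out.
- jar: Clear sweet jar, radius 50 mm, 130 mm high, origin at the centre of its underside; bystander.
- flask: Black steel-capped flask, radius 42 mm, 240 mm high; bystander.
- mug: White mug, radius 38 mm, 90 mm high; bystander.
- gel: Clear hand-gel bottle, radius 26 mm, 150 mm high; bystander.
- polish: Small amber bottle, radius 15 mm, 62 mm high; bystander.
- polish2: A second small amber bottle of the same size; bystander.
- tin: Steel tin, radius 30 mm, 45 mm high, standing on the case's glass top; bystander.
Mind the look-alikes: they are no part of the job. Leave any blue or turquoise look-alike of the rest alone. Of the things like the hook, leave any that is green; of the rest the smaller one is meant.

How it is judged (in metres and radians):
On the way, in this order (a step that is already met when the one before it is completed fails the run):
1. the hook's toe is through the tray's finger hole, below the tab (horizontal distance between hook_toe and tray_hole below 0.015 m and z of hook_toe in the frame of tray_hole between -0.05 and -0.006 m), for 0.1 s.
2. the tray is out and held against its stop by the hook with a pull of over 6 N, standing still (all of step 1 and x of tray_hole in the frame of case_front below -0.128 m and contact force between hook and tray above 6 N and linear speed of tray below 0.01 m/s), for 0.3 s.
At the end, for the whole second after the job is handed in: The tray stands still, out at least 105 mm from shut (hole at x < -128 mm in case_front's frame); the hook lies at rest, level within 0.1 rad, in both slots of its rest: grip centre within 20 mm of the rest's middle and 81 to 89 mm above its underside, along the slots within 0.25 rad (x of tray_hole in the frame of case_front below -0.128 m and linear speed of tray below 0.005 m/s and horizontal distance between hook_grip and rest below 0.02 m and z of hook_grip in the frame of rest between 0.081 and 0.089 m and angle between the x axis of hook_grip and the x axis of rest, either way round below 0.25 rad and angle between hook_grip's own z axis and vertical below 0.1 rad and linear speed of hook below 0.01 m/s); the robot touches nothing.
It fails at once if the hook bears on the tray with more than 16 N (contact force between hook and tray above 16 N).
It fails at once if the robot itself touches the tray with more than 1 N (contact force between any of the fingers, the arm and tray above 1 N).
It fails at once if another thing is shifted by more than 30 mm (distance of any of jar, flask, mug, gel, polish, polish2, tin from where it was at the start of the episode above 0.03 m).
It also fails if it takes over 72 s, if anything falls off the work surface, if the arm or the gripper's body presses on something with over 40 N, if the wrist force passes 120 N, or if a joint passes its speed limit or range.

## Working session

There is one attempt and no reset: what is moved stays moved. The work goes in short steps, Python scripts to look and compute and a tool call to move; the robot and the scene stay as the last step left them, time stands still between calls to the robot, and variables do not carry over. Pictures are saved under pics/ and viewed, about 8 in all and at most 12, crops included, and the job is handed in when it is done.

Besides the shell and the picture viewer there is one more tool, called after "Request:" in YAML: its name, and indented under it one key for each argument. carry_out: Moves the arm, as the interface text tells. Its arguments: {"type":"object","properties":{"moves":{"type":"array"},"squeeze":{"type":"number"}},"required":["moves"]}

```bash
mkdir -p pics; ls; python3 - <<'E'
from plant import r
import cv2
print(r.get_state(), r.tcp_to_grasp)
for n in("top","side"):
    cv2.imwrite(f"pics/{n}0.png",r.capture(n))
    print(n,r.camera_params(n))
E
```

```text
pics
{'time_s': 0.0, 'joints': array([ 8.10796882e+01,  2.05915127e+01,  6.35108927e-01, -2.02079595e-02,
       -7.01372402e+01, -1.65077471e+01]), 'qd': array([ 0.03126962, -0.03902448,  0.02970916, -0.02208447,  0.1085134 ,
       -0.00045174]), 'joint_torque': array([-2.02747979e-03, -5.82716238e+01,  2.93054706e+01,  6.99694276e+00,
        6.95110793e-03, -1.55839580e-04]), 'tcp_pos': array([0.28963484, 0.60916248, 0.22563169]), 'eef_rot': array([  95.04169624,   89.90444794, -110.39324424]), 'contact_force': array([ 0.25400801,  0.13338931, -0.35553813]), 'moment': array([-0.02327537, -0.02017032,  0.01269766]), 'gripper_width': 0.08752071199220794} 0.0188
top {'K': array([[606.92691797,   0.        , 321.53941517],
       [  0.        , 606.92691797, 242.02655317],
       [  0.        ,   0.        ,   1.        ]]), 'rvec': array([ 2.17055677, -2.1915378 ,  0.08487807]), 'tvec': array([0.00197827, 0.57281415, 1.67574287])}
side {'K': array([[435.94966962,   0.        , 315.67676315],
       [  0.        , 435.94966962, 242.41812371],
       [  0.        ,   0.        ,   1.        ]]), 'rvec': array([ 2.33950307, -0.67370255,  0.23958006]), 'tvec': array([-0.49133217,  0.29920421,  0.79417599])}
```

View pics/top0.png

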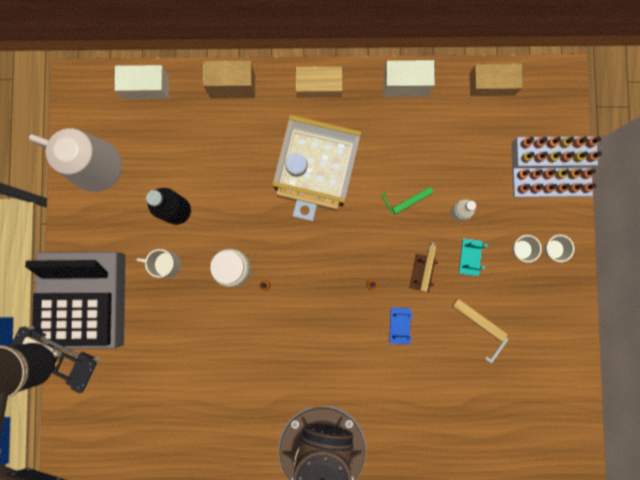

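View pics/side0.png

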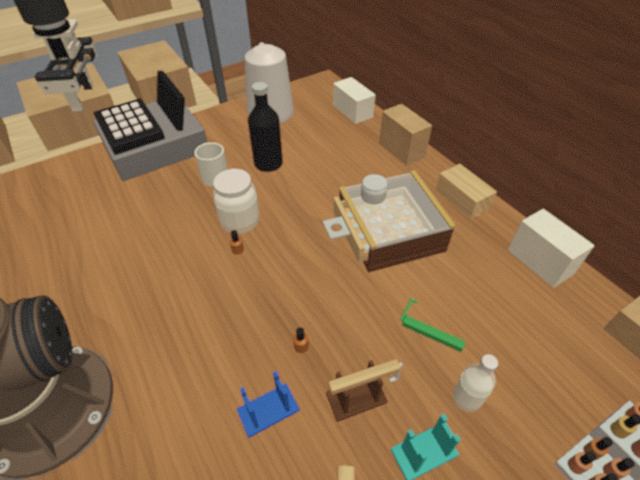

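Look-alikes for the hook: green at top (410,200), which is excluded; a larger wooden hook lying on the counter at (480,320); and a small wooden hook on the brown rest at (427,267), my choice. Rests: brown (424,272), with blue (400,325) and turquoise (471,257) excluded. One close crop to check.

```bash
cat > h.py <<'E'
import cv2,numpy as np
from plant import r
def ray(p,cp):
    R=cv2.Rodrigues(np.array(cp["rvec"]))[0];t=np.array(cp["tvec"])
    d=R.T@np.linalg.inv(cp["K"])@np.array([p[0],p[1],1.]);return -R.T@t,d
def at(p,z,cp):
    c,d=ray(p,cp);return c+d*(z-c[2])/d[2]
def proj(P,cp): return cv2.projectPoints(np.float64(P).reshape(-1,3),cp["rvec"],cp["tvec"],cp["K"],None)[0].reshape(-1,2)
def crop(im,x,y,w,h,k): return cv2.resize(im[y:y+h,x:x+w],None,fx=k,fy=k,interpolation=cv2.INTER_CUBIC)
E
python3 - <<'E'
from h import *
t=cv2.imread("pics/top0.png");s=cv2.imread("pics/side0.png")
a=np.hstack([crop(t,380,225,80,80,5),crop(t,265,155,80,80,5)])
b=np.hstack([crop(s,320,340,100,75,4),crop(s,310,170,100,75,4)])[:200*2-200+100]
b=np.hstack([crop(s,325,350,80,40,5),crop(s,315,200,80,40,5)])
cv2.imwrite("pics/c1.png",np.vstack([a,b]))
E
```

```text
(no output)
```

View pics/c1.png

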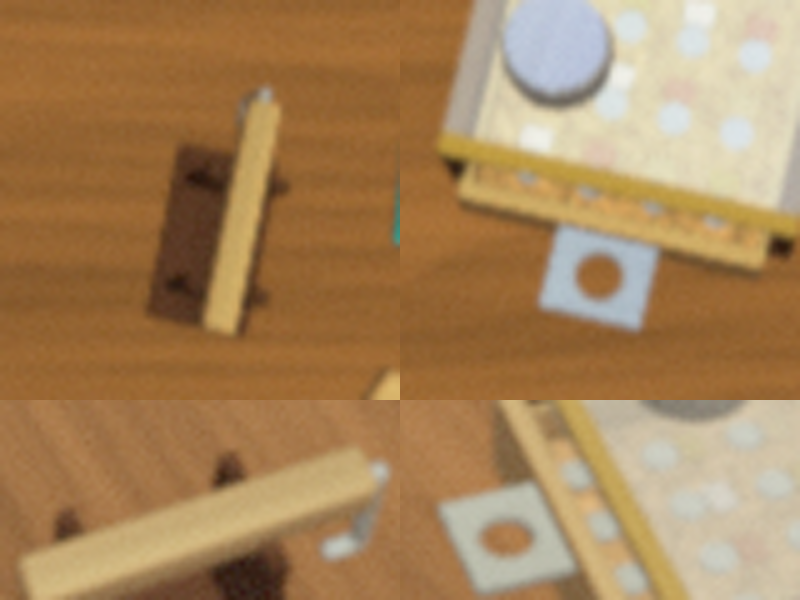

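```bash
python3 - <<'E'
from h import *
cp=r.camera_params("top");sp=r.camera_params("side")
T=lambda x,y:(380+(x+.5)/5-.5,225+(y+.5)/5-.5)
C=lambda x,y:(265+(x-400+.5)/5-.5,155+(y+.5)/5-.5)
a=at(T(221,331),.095,cp);b=at(T(263,104),.095,cp);print("handle",a,b,np.linalg.norm(b-a))
u=(b-a)/np.linalg.norm(b-a);g=a+u*.05;print("grip",g,(b-u*.076),"yaw",np.degrees(np.arctan2(u[1],u[0])))
B=[at(T(x,y),z,cp) for x,y,z in((182,147,.01),(149,315,.01),(245,330,.01))];print("rest base",B)
print("rest ctr from diag", (B[0]+B[2])/2, "len",np.linalg.norm(B[1]-B[0]))
h=at(C(600,275),.066,cp);print("hole",h)
tc=[at(C(*p),.066,cp) for p in((562,226),(658,245),(640,328),(540,305))];print("tab",tc,np.mean(tc,0))
S=lambda x,y:(315+(x-400+.5)/5-.5,200+(y-400+.5)/5-.5)
print("hole side",at(S(505,538),.066,sp))
e=at(C(460,200),.08,cp),at(C(760,268),.08,cp);print("board",e,np.linalg.norm(e[1]-e[0]))
f=at(C(440,145),.091,cp),at((345,207-7.5),.091,cp)
d=e[1]-e[0];print("case yaw",np.degrees(np.arctan2(d[0],-d[1])), )
for n,p in dict(tl=(290,117),tr=(360,131),bl=(353-79.5,155+29.5),).items(): print(n,at(p,.091,cp))
for n,p,z in (("polish",(372,284),.06),("pol2",(265,285),.06),("gel",(467,206),.15),("jar",(230,262),.13),("bighook",(480,320),.02)): print(n,at(p,z,cp))
# grip via side: ends of handle top
SS=lambda x,y:(325+(x+.5)/5-.5,350+(y-400+.5)/5-.5)
print("side rear/front top",at(SS(22,570),.095,sp),at(SS(365,460),.095,sp))
E
```

```text
handle [ 0.43429999 -0.27440132  0.095     ] [ 0.55518818 -0.29963839  0.095     ] 0.12349438804080799
grip [ 0.4832448  -0.28461922  0.095     ] [ 0.48079207 -0.28410718  0.095     ] yaw -11.791922572125147
rest base [array([ 0.53742581, -0.2689927 ,  0.01      ]), array([ 0.44333702, -0.24845232,  0.01      ]), array([ 0.43444497, -0.30203741,  0.01      ])]
rest ctr from diag [ 0.48593539 -0.28551505  0.01      ] len 0.09630476344729628
hole [0.6588778  0.04197609 0.066     ]
tab [array([0.68614021, 0.06260911, 0.066     ]), array([0.67512762, 0.01007262, 0.066     ]), array([0.62947466, 0.02032102, 0.066     ]), array([0.6426633 , 0.07492532, 0.066     ])] [0.65835145 0.04198202 0.066     ]
hole side [0.65778777 0.03984716 0.066     ]
board (array([0.69885374, 0.11743825, 0.08      ]), array([ 0.66000213, -0.04531517,  0.08      ])) 0.16732639478491232
case yaw -13.426074027917053
tl [0.91050529 0.07924242 0.091     ]
tr [ 0.86974183 -0.11121098  0.091     ]
bl [0.72476895 0.12490367 0.091     ]
polish [ 0.4539729  -0.13974325  0.06      ]
pol2 [0.45405007 0.15142751 0.06      ]
gel [ 0.6530407  -0.38247075  0.15      ]
jar [0.51429678 0.23621361 0.13      ]
bighook [ 0.35184694 -0.440909    0.02      ]
side rear/front top [ 0.43672976 -0.27171552  0.095     ] [ 0.55687925 -0.30136215  0.095     ]
```

The crops confirm it: the small wooden hook lies on the brown rest with its prong towards +x, and its toe turns back under the handle. The tab hole is at top px (305,210). The sizes match to a few mm: handle 123.5 vs 126 mm, and top and side agree on the hole within 2 mm.

```bash
python3 - <<'E'
from h import *
from scipy.spatial.transform import Rotation as Ro
s=r.get_state();R=Ro.from_euler('xyz',s["eef_rot"],degrees=True).as_matrix();print(R.round(3))
y=R[:,1];print("jaw dir",np.degrees(np.arctan2(y[1],y[0])))
cp=r.camera_params("wrist");K=cp["K"];Rw=cv2.Rodrigues(cp["rvec"])[0];print("cam pos",-Rw.T@cp["tvec"],"fwd",Rw[2],K[0,0])
E
```

```text
[[-0.    -0.429 -0.903]
 [-0.001 -0.903  0.429]
 [-1.     0.002 -0.   ]]
jaw dir -115.43166508443356
cam pos [0.36313772 0.57431672 0.38389665] fwd [-0.26671079  0.12616084 -0.95548354] 373.96752749803494
```

Request:
carry_out:
  moves:
    - [10,-47,0,0,0,0.06,100]
    - [20,-94,0,0,0,0.12,100]
    - [30,-141,0,0,0,0.18,100]
    - [40,-188,0,0,0,0.23,100]
    - [50,-235,0,0,0,0.23,100]

```text
time_s: 0.6
tcp_pos: [0.3398, 0.3725, 0.2262]
eef_rot: [75.4, 90.0, -116.7]
contact_force: [0.7, -0.2, 0.5]
gripper_width: 0.0875
```

Request:
carry_out:
  moves:
    - [10,-47,0,0,0,0,100]
    - [20,-94,0,0,0,0,100]
    - [30,-141,0,0,0,0,100]
    - [40,-188,0,0,0,0,100]
    - [50,-235,0,0,0,0,100]

```text
time_s: 1.1
tcp_pos: [0.3895, 0.1376, 0.2266]
eef_rot: [-112.3, 90.0, 55.5]
contact_force: [1.3, 1.0, 0.1]
gripper_width: 0.0876
```

Request:
carry_out:
  moves:
    - [10,-47,0,0,0,0,100]
    - [20,-94,0,0,0,0,100]
    - [30,-141,0,0,0,0,100]
    - [40,-188,0,0,0,0,100]
    - [50,-235,0,0,0,0,100]

```text
time_s: 1.6
tcp_pos: [0.4397, -0.0974, 0.2267]
eef_rot: [-145.3, 90.0, 22.5]
contact_force: [1.2, 1.5, 1.1]
gripper_width: 0.0876
```

Request:
carry_out:
  moves:
    - [10,-47,0,0,0,0,100]
    - [20,-94,0,0,0,0,100]
    - [30,-141,0,0,0,0,100]
    - [43,-188,-10,0,0,0,100]
    - [43,-188,-20,0,0,0,100]

```text
time_s: 2.1
tcp_pos: [0.4832, -0.288, 0.205]
eef_rot: [34.4, 89.9, -158.2]
contact_force: [-0.7, 1.1, -1.3]
gripper_width: 0.0875
```

```bash
python3 - <<'E'
from h import *
s=r.get_state();print(s["tcp_pos"],s["eef_rot"],s["joints"])
cp=r.camera_params("wrist");im=r.capture("wrist");cv2.imwrite("pics/w1.png",im)
np.savez("w1.npz",**cp)
# predicted grip points
print(proj([[.483,-.285,.095],[.435,-.2745,.095],[.557,-.300,.095]],cp))
E
```

```text
[ 0.48324802 -0.28802345  0.20504434] [  34.35797967   89.91293628 -158.15203221] [-1.08281817e+01  1.09343509e+01 -1.55232736e+01  5.24704939e-02
 -6.36156697e+01  8.82948223e+01]
[[320.16702584 244.41789939]
 [320.54749534 303.94742886]
 [317.81830677 139.8768429 ]]
```

View pics/w1.png

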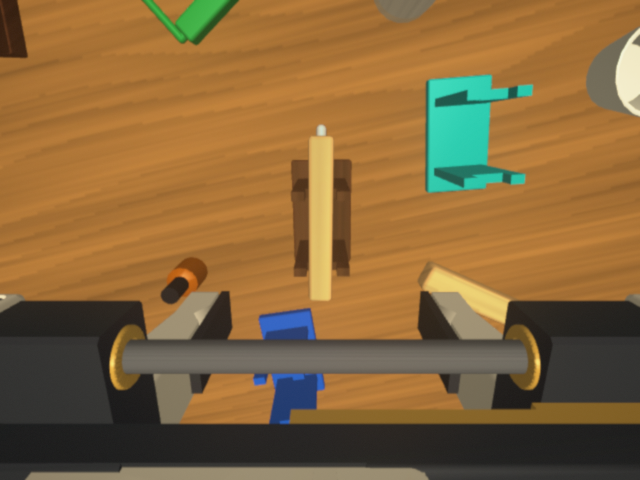

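The wrist view shows the handle from (321,137) at the front to (320,299) at the rear, lying in the brown rest between two uprights and centred between the jaws.

```bash
python3 - <<'E'
from h import *
cp=np.load("w1.npz")
f=at((321,137),.095,cp);b=at((320,299.5),.095,cp);u=(f-b)/np.linalg.norm(f-b)
print(f,b,np.linalg.norm(f-b),np.degrees(np.arctan2(u[1],u[0])),f-u*.076,b+u*.05)
B=[at(p,.01,cp) for p in((292,159),(351,159),(350,276),(295,276))];print(B,np.mean(B,0))
s=r.get_state();from scipy.spatial.transform import Rotation as Ro
y=Ro.from_euler('xyz',s["eef_rot"],degrees=True).as_matrix()[:,1];print("jaw",np.degrees(np.arctan2(y[1],y[0])))
E
```

```text
[ 0.55838631 -0.3025621   0.095     ] [ 0.43884579 -0.27492366  0.095     ] 0.12269400095977193 -13.018352618463753 [ 0.48433966 -0.2854421   0.095     ] [ 0.48756069 -0.28618682  0.095     ]
[array([ 0.54377034, -0.27108767,  0.01      ]), array([ 0.53199614, -0.32423024,  0.01      ]), array([ 0.41847982, -0.30053333,  0.01      ]), array([ 0.43054955, -0.24606289,  0.01      ])] [ 0.48119896 -0.28547853  0.01      ]
jaw -102.5222324987736
```

Request:
carry_out:
  moves:
    - [1,2,-35,0,0,0,100]
    - [1,2,-70,0,0,0,100]
    - [1,2,-105,0,0,0,100]
    - [1,2,-130,0,0,0,100]
    - [1,2,-139,0,0,0,100]

```text
time_s: 2.65
tcp_pos: [0.482, -0.2801, 0.0652]
eef_rot: [-4.6, 89.7, 163.2]
contact_force: [-0.7, -0.4, 0.2]
gripper_width: 0.0874
```

Request:
carry_out:
  moves:
    - [0,0,0,0,0,0,0]
    - [0,0,0,0,0,0,0]
    - [0,0,0,0,0,0,0]
    - [0,0,0,0,0,0,0]
    - [0,0,0,0,0,0,0]
  squeeze: 50

```text
time_s: 3.15
tcp_pos: [0.4843, -0.2815, 0.0685]
eef_rot: [-179.9, 89.9, -12.2]
contact_force: [-0.1, -0.8, -0.5]
gripper_width: 0.053
```

Request:
carry_out:
  moves:
    - [0,0,0,0,0,0,0]
    - [0,0,0,0,0,0,0]
    - [0,0,0,0,0,0,0]
    - [0,0,0,0,0,0,0]
    - [0,0,0,0,0,0,0]

```text
time_s: 3.65
tcp_pos: [0.4837, -0.2823, 0.0677]
eef_rot: [85.5, 89.9, -106.7]
contact_force: [-0.1, -5.8, 0.3]
gripper_width: 0.0179
```

Request:
carry_out:
  moves:
    - [0,0,10,0,0,0,0]
    - [0,0,25,0,0,0,0]
    - [0,0,50,0,0,0,0]
    - [0,0,80,0,0,0,0]
    - [0,0,110,0,0,0,0]

```text
time_s: 4.15
tcp_pos: [0.4832, -0.2812, 0.1781]
eef_rot: [-6.2, 89.9, 161.6]
contact_force: [0.8, 0.2, -0.7]
gripper_width: 0.0175
```

```bash
python3 - <<'E'
from h import *
for i in range(3):
    s=r.get_state();print(s["tcp_pos"],s["eef_rot"],s["joints"],s["contact_force"],s["moment"],s["gripper_width"])
    r.camera_params("top"); 
    if i<2: im=r.capture("side" if i else "top"); cv2.imwrite(f"pics/l{i}.png",im)
E
```

```text
[ 0.48323042 -0.28124306  0.17808965] [ -6.177669    89.91279725 161.56222537] [-1.01463843e+01  1.18983247e+01 -1.80306840e+01 -1.44977667e-02
 -6.01572834e+01  8.78935025e+01] [ 0.75170539  0.18113027 -0.72918109] [-0.07774271 -0.07772642  0.01336681] 0.017514607679421916
[ 0.48584031 -0.2824708   0.1837689 ] [166.16860176  89.63726797 -26.02951446] [-10.14760303  11.61111844 -17.65237998   0.1141757  -60.38766437
  87.89337145] [ 1.93386986 -0.20577495  4.166724  ] [-0.27518692 -0.49473074  0.00930062] 0.0178403362762458
[ 0.48600869 -0.28223578  0.18176575] [172.44227735  89.61085234 -19.7697721 ] [-1.01437371e+01  1.16990251e+01 -1.78060291e+01  7.50540973e-02
 -6.01112984e+01  8.78945048e+01] [ 0.70861117 -0.15016906 -0.95341913] [-0.00122687 -0.08055216 -0.00660115] 0.017423688730106347
```

Request:
carry_out:
  moves:
    - [13,43,0,0,0,0,0]
    - [26,86,0,0,0,0,0]
    - [39,129,0,0,0,0,0]
    - [52,172,0,0,0,0,0]
    - [65,215,0,0,0,0,0]

```text
time_s: 4.75
tcp_pos: [0.5485, -0.0647, 0.1768]
eef_rot: [9.0, 89.9, 176.7]
contact_force: [1.6, -0.1, -2.0]
gripper_width: 0.0174
```

Request:
carry_out:
  moves:
    - [11,40,0,0,0,0,0]
    - [22,80,0,0,0,0,0]
    - [32,110,0,0,0,0,0]
    - [37,125,-10,0,0,0,0]
    - [37,125,-20,0,0,0,0]

```text
time_s: 5.25
tcp_pos: [0.586, 0.0603, 0.156]
eef_rot: [9.8, 90.0, 177.7]
contact_force: [-0.8, -0.2, -1.1]
gripper_width: 0.0174
```

Request:
carry_out:
  moves:
    - [0,0,-10,0,0,0,0]
    - [0,0,-10,0,0,0,0]
    - [0,0,-10,0,0,0,0]

```text
time_s: 5.55
tcp_pos: [0.5854, 0.0574, 0.1472]
eef_rot: [42.8, 89.9, -149.6]
contact_force: [0.1, 0.5, 0.0]
gripper_width: 0.0174
```

```bash
python3 - <<'E'
from h import *
from scipy.spatial.transform import Rotation as Ro
S=[]
s=r.get_state();cp=r.camera_params("wrist");im=r.capture("wrist");np.savez("w2.npz",**cp)
for n in("side","top"):
    S.append(r.capture(n));cv2.imwrite(f"pics/{n}2.png",S[-1])
    q=r.get_state();print(q["tcp_pos"],q["joints"],q["contact_force"])
R=Ro.from_euler('xyz',s["eef_rot"],degrees=True).as_matrix();print(s["tcp_pos"],R[:,1])
cv2.imwrite("pics/w2raw.png",im)
a=crop(im,220,50,200,300,2);b=crop(S[0],300,160,100,75,4);c=crop(S[1],280,180,80,60,5)
out=np.zeros((600,800,3),np.uint8);out[:,:400]=a;out[:300,400:]=b;out[300:,400:]=c
cv2.imwrite("pics/c2.png",out)
print(proj([.6585,.0415,.066],cp))
E
```

```text
[0.58598772 0.05777761 0.14799863] [ 2.46470671e+01  1.60755406e+01 -1.66848483e+01  1.06949248e-02
 -5.72047267e+01  5.30388349e+01] [ 0.07014052 -0.54754926 -1.27731093]
[0.58608624 0.05800039 0.14813492] [ 2.46634962e+01  1.60689826e+01 -1.66740656e+01  1.03838543e-02
 -5.72041394e+01  5.30357379e+01] [ 0.12149908 -0.20346638 -1.67666046]
[0.58540858 0.05738104 0.14716099] [-2.13365383e-01 -9.76972188e-01  7.46737582e-04]
[[323.89288792 140.80687227]]
```

View pics/c2.png

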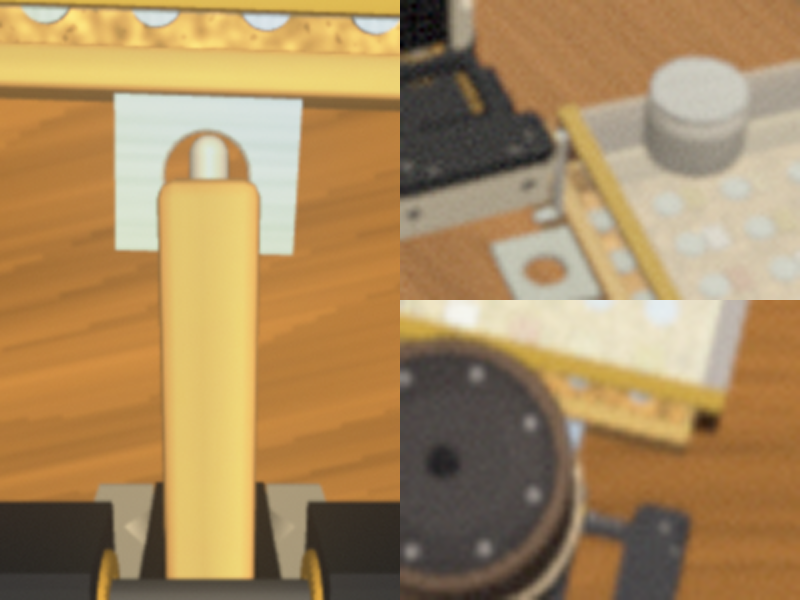

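The wrist crop shows the hook level in the gripper, with the shank tip at crop (209,155) inside the hole outline (centre about (206,173), left–right 163–249). In the side crop the lower bend is at about (562,211).

```bash
python3 - <<'E'
from h import *
cp=np.load("w2.npz");sp=r.camera_params("side")
W=lambda x,y:(220+x/2,50+y/2)
hole=at(W(206,173),.066,cp);print("hole",hole)
tc=[at(W(*p),.066,cp) for p in((115,94),(301,99),(294,254),(116,250))];print(np.round(tc,4),np.mean(tc,0))
e=tc[1]-tc[0];print("yaw",np.degrees(np.arctan2(e[0],-e[1])),"len",np.linalg.norm(e))
gz=.148+.0188-.0015
for p in((207,181),):print("handle front top (wrist)",at(W(*p),gz+.01,cp))
print("shank top",at(W(209,150),gz,cp))
print("toe side",at((300+162/4,160+211/4),gz-.055,sp))
e=at(W(0,93),.083,cp),at(W(400,100),.083,cp);e=e[1]-e[0];print("board yaw",np.degrees(np.arctan2(e[0],-e[1])))
E
```

```text
hole [0.66110705 0.04149173 0.066     ]
[[0.689  0.0632 0.066 ]
 [0.6758 0.0092 0.066 ]
 [0.6311 0.0195 0.066 ]
 [0.6443 0.0743 0.066 ]] [0.66004829 0.04155599 0.066     ]
yaw -13.736249817209394 len 0.05553455738399889
handle front top (wrist) [0.66154052 0.04079527 0.1753    ]
shank top [0.66640263 0.0393928  0.1653    ]
toe side [0.66707722 0.0362234  0.1103    ]
board yaw -13.234902872188128
```

Request:
carry_out:
  moves:
    - [0,1,-12,0,0,0,0]
    - [0,1,-24,0,0,0,0]
    - [0,1,-32,0,0,0,0]
    - [0,1,-36,0,0,0,0]
    - [0,1,-36,0,0,0,0]

```text
time_s: 6.2
tcp_pos: [0.5854, 0.0594, 0.1105]
eef_rot: [35.8, 89.9, -156.4]
contact_force: [-0.6, -0.2, -1.4]
gripper_width: 0.0177
```

Request:
carry_out:
  moves:
    - [0,0,-3,0,0,0,0]
    - [0,0,-6,0,0,0,0]
    - [0,0,-9,0,0,0,0]
    - [0,0,-9,0,0,0,0]

```text
time_s: 6.6
tcp_pos: [0.5856, 0.0595, 0.1022]
eef_rot: [25.4, 90.0, -166.8]
contact_force: [-0.6, 0.1, -1.8]
gripper_width: 0.0176
```

Request:
carry_out:
  moves:
    - [0,0,-3,0,0,0,0]
    - [0,0,-6,0,0,0,0]
    - [0,0,-9,0,0,0,0]
    - [0,0,-9,0,0,0,0]

```text
time_s: 7.0
tcp_pos: [0.5855, 0.0595, 0.093]
eef_rot: [29.8, 89.9, -162.5]
contact_force: [1.0, -0.8, -1.0]
gripper_width: 0.0174
```

Request:
carry_out:
  moves:
    - [0,0,-7,0,0,0,0]
    - [0,0,-14,0,0,0,0]
    - [0,0,-21,0,0,0,0]
    - [0,0,-27,0,0,0,0]
    - [0,0,-27,0,0,0,0]

```text
time_s: 7.5
tcp_pos: [0.5851, 0.0593, 0.0652]
eef_rot: [31.7, 89.9, -160.6]
contact_force: [0.2, -0.3, -1.5]
gripper_width: 0.0174
```

```bash
python3 - <<'E'
from h import *
s=r.get_state();cp=r.camera_params("wrist");im=r.capture("wrist");np.savez("w3.npz",**cp);S=r.capture("side")
q=r.get_state()
for z in(s,q):print(z["tcp_pos"],z["contact_force"],z["moment"])
out=np.hstack([crop(im,220,50,200,300,2),crop(S,300,160,100,150,4)])
cv2.imwrite("pics/c3.png",out)
E
```

```text
[0.58507066 0.05934094 0.06524561] [ 0.20542061 -0.26092541 -1.47506982] [-0.05171437  0.05290465  0.02007826]
[0.58578436 0.05952077 0.06633936] [ 1.01509982  0.26839617 -0.7283779 ] [0.01836693 0.00178528 0.00329341]
```

View pics/c3.png

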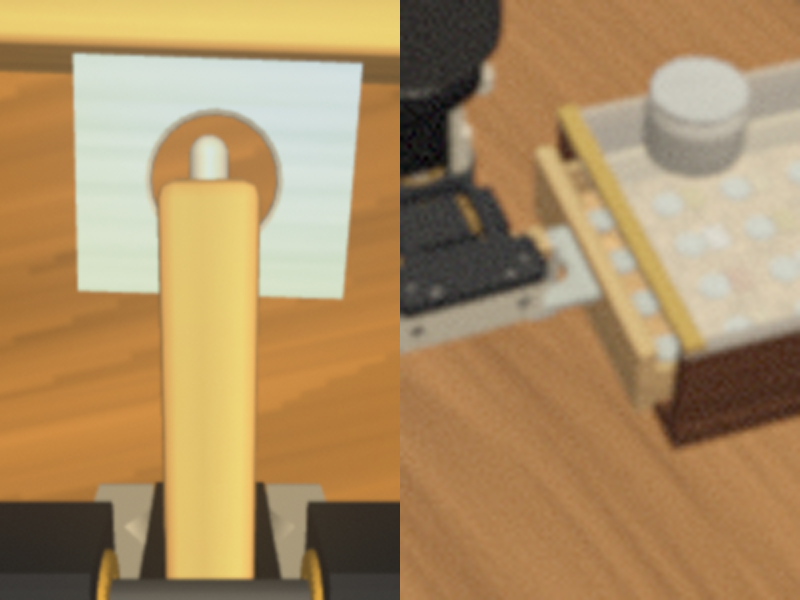

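The hook is through: shank at crop (209,155), inside the hole, handle clear of the tab. Now I'll take up the slack along case −x, direction (−0.973, +0.231).

Request:
carry_out:
  moves:
    - [-4,1,0,0,0,0,0]
    - [-8,2,0,0,0,0,0]
    - [-11,2.6,0,0,0,0,0]
    - [-13,3.1,0,0,0,0,0]
    - [-15,3.5,0,0,0,0,0]

```text
time_s: 8.1
tcp_pos: [0.5708, 0.0632, 0.0668]
eef_rot: [-149.4, 90.0, 18.4]
contact_force: [1.9, -0.4, -1.5]
gripper_width: 0.0175
```

Request:
carry_out:
  moves:
    - [-2,0.5,0,0,0,0,0]
    - [-4,1,0,0,0,0,0]
    - [-6,1.4,0,0,0,0,0]
    - [-8,1.9,0,0,0,0,0]
    - [-10,2.4,0,0,0,0,0]

```text
time_s: 8.6
tcp_pos: [0.5609, 0.0656, 0.0667]
eef_rot: [-149.2, 90.0, 18.6]
contact_force: [1.4, 0.4, -0.5]
gripper_width: 0.0174
```

Request:
carry_out:
  moves:
    - [-3,0.7,0,0,0,0,0]
    - [-6,1.4,0,0,0,0,0]
    - [-9,2.1,0,0,0,0,0]
    - [-12,2.9,0,0,0,0,0]
    - [-15,3.6,0,0,0,0,0]

```text
time_s: 9.1
tcp_pos: [0.5457, 0.0692, 0.0666]
eef_rot: [-146.9, 90.0, 20.8]
contact_force: [1.9, 0.7, -1.2]
gripper_width: 0.0179
```

Request:
carry_out:
  moves:
    - [-4,1,0,0,0,0,0]
    - [-9,2.1,0,0,0,0,0]
    - [-14,3.3,0,0,0,0,0]
    - [-18,4.3,0,0,0,0,0]
    - [-22,5.2,0,0,0,0,0]

```text
time_s: 9.6
tcp_pos: [0.5233, 0.0743, 0.0666]
eef_rot: [34.4, 90.0, -157.9]
contact_force: [2.0, 0.2, -0.8]
gripper_width: 0.0178
```

Request:
carry_out:
  moves:
    - [-4,1,0,0,0,0,0]
    - [-9,2.1,0,0,0,0,0]
    - [-14,3.3,0,0,0,0,0]
    - [-18,4.3,0,0,0,0,0]
    - [-22,5.2,0,0,0,0,0]

```text
time_s: 10.1
tcp_pos: [0.5014, 0.0795, 0.0666]
eef_rot: [46.1, 90.0, -146.2]
contact_force: [2.1, 1.2, -1.7]
gripper_width: 0.0173
```

```bash
python3 - <<'E'
from h import *
s=r.get_state();cp=r.camera_params("wrist");im=r.capture("wrist");np.savez("w4.npz",**cp);S=r.capture("side")
q=r.get_state()
for z in(s,q):print(z["tcp_pos"],z["contact_force"],z["moment"])
out=np.hstack([crop(im,220,50,200,300,2),crop(S,260,160,150,225,2.667)])
cv2.imwrite("pics/c4.png",out)
E
```

```text
[0.50141458 0.07954892 0.06657104] [ 2.07484579  1.22645298 -1.74202511] [ 0.14702635 -0.64296924  0.09151882]
[0.50085646 0.07930944 0.0664574 ] [-0.8536727  -0.71209406 -0.02199074] [-0.02426536  0.03091071  0.03723145]
```

View pics/c4.png

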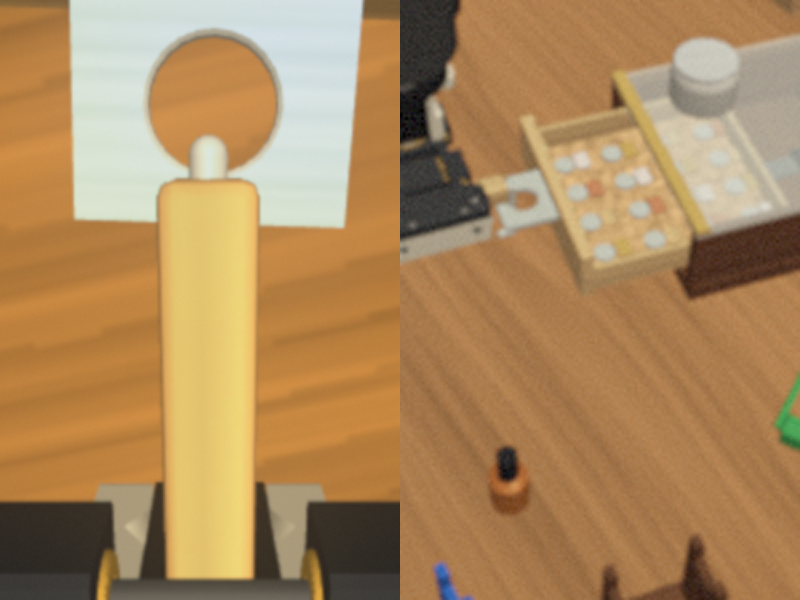

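The tray follows: the shank bears on the near edge of the hole (crop (209,165); hole centre (213,102)). I estimate the hole at x ≈ −110 in the case frame.

Request:
carry_out:
  moves:
    - [-3,0.7,0,0,0,0,0]
    - [-6,1.4,0,0,0,0,0]
    - [-9,2.1,0,0,0,0,0]
    - [-12,2.9,0,0,0,0,0]
    - [-14,3.3,0,0,0,0,0]

```text
time_s: 10.7
tcp_pos: [0.4874, 0.0828, 0.0665]
eef_rot: [28.3, 90.0, -164.0]
contact_force: [2.0, 0.3, -2.5]
gripper_width: 0.0176
```

```bash
python3 - <<'E'
from h import *
cp=np.load("w4.npz");h=at((220+213/2,50+102/2),.066,cp);d=h-np.array([.6598,.0415,.066]);print(h,"travel at w4",np.linalg.norm(d),np.degrees(np.arctan2(-d[1],-d[0])))
E
```

```text
[0.59133775 0.0588955  0.066     ] travel at w4 0.07063769179734974 -14.256528889232593
```

Request:
carry_out:
  moves:
    - [-1,0.2,0,0,0,0,0]
    - [-1.5,0.4,0,0,0,0,0]
    - [-2,0.5,0,0,0,0,0]
    - [-2.5,0.6,0,0,0,0,0]
    - [-3,0.7,0,0,0,0,0]

```text
time_s: 11.2
tcp_pos: [0.4848, 0.0835, 0.0665]
eef_rot: [55.8, 90.0, -136.4]
contact_force: [0.8, -0.8, -3.6]
gripper_width: 0.0177
```

Request:
carry_out:
  moves:
    - [-0.6,0.14,0,0,0,0,0]
    - [-1.2,0.3,0,0,0,0,0]
    - [-1.8,0.4,0,0,0,0,0]
    - [-2.4,0.6,0,0,0,0,0]
    - [-3,0.7,0,0,0,0,0]

```text
time_s: 11.7
tcp_pos: [0.4818, 0.0842, 0.0665]
eef_rot: [28.0, 90.0, -164.2]
contact_force: [1.7, -0.6, -2.6]
gripper_width: 0.0177
```

Request:
carry_out:
  moves:
    - [-0.6,0.14,0,0,0,0,0]
    - [-1.2,0.3,0,0,0,0,0]
    - [-1.8,0.4,0,0,0,0,0]
    - [-2.4,0.6,0,0,0,0,0]
    - [-3,0.7,0,0,0,0,0]

```text
time_s: 12.2
tcp_pos: [0.4788, 0.0849, 0.0666]
eef_rot: [-142.2, 90.0, 25.5]
contact_force: [1.4, -0.1, -2.3]
gripper_width: 0.0178
```

Request:
carry_out:
  moves:
    - [-0.6,0.14,0,0,0,0,0]
    - [-1.2,0.3,0,0,0,0,0]
    - [-1.8,0.4,0,0,0,0,0]
    - [-2.4,0.6,0,0,0,0,0]
    - [-3,0.7,0,0,0,0,0]

```text
time_s: 12.7
tcp_pos: [0.4758, 0.0856, 0.0666]
eef_rot: [-127.8, 90.0, 40.0]
contact_force: [2.1, -0.1, -2.3]
gripper_width: 0.0176
```

Request:
carry_out:
  moves:
    - [-0.6,0.14,0,0,0,0,0]
    - [-1.2,0.3,0,0,0,0,0]
    - [-1.8,0.4,0,0,0,0,0]
    - [-2.4,0.6,0,0,0,0,0]
    - [-3,0.7,0,0,0,0,0]

```text
time_s: 13.2
tcp_pos: [0.4731, 0.0864, 0.0666]
eef_rot: [-157.1, 90.0, 10.6]
contact_force: [3.4, -0.3, -3.3]
gripper_width: 0.0176
```

Request:
carry_out:
  moves:
    - [-0.4,0.1,0,0,0,0,0]
    - [-0.8,0.2,0,0,0,0,0]
    - [-1.2,0.3,0,0,0,0,0]
    - [-1.2,0.3,0,0,0,0,0]

```text
time_s: 13.6
tcp_pos: [0.4722, 0.0867, 0.0667]
eef_rot: [-155.0, 89.9, 12.8]
contact_force: [6.0, -2.3, -4.0]
gripper_width: 0.0175
```

Request:
carry_out:
  moves:
    - [-0.5,0.1,0,0,0,0,0]
    - [-0.9,0.2,0,0,0,0,0]
    - [-0.9,0.2,0,0,0,0,0]
    - [-0.9,0.2,0,0,0,0,0]
    - [-0.9,0.2,0,0,0,0,0]

```text
time_s: 14.1
tcp_pos: [0.4716, 0.0869, 0.0668]
eef_rot: [-158.0, 89.9, 9.8]
contact_force: [6.8, -1.4, -5.4]
gripper_width: 0.0175
```

Request:
carry_out:
  moves:
    - [-0.4,0.1,0,0,0,0,0]
    - [-0.7,0.2,0,0,0,0,0]
    - [-0.7,0.2,0,0,0,0,0]
    - [-0.7,0.2,0,0,0,0,0]
    - [-0.7,0.2,0,0,0,0,0]

```text
time_s: 14.6
tcp_pos: [0.4711, 0.0871, 0.0668]
eef_rot: [-158.1, 89.9, 9.7]
contact_force: [7.6, -3.1, -5.4]
gripper_width: 0.0176
```

```bash
python3 - <<'E'
from h import *
s=r.get_state();cp=r.camera_params("wrist");im=r.capture("wrist");cv2.imwrite("pics/w5.png",im);np.savez("w5.npz",**cp)
for i in range(3):
    q=r.get_state();print(q["tcp_pos"],q["contact_force"],q["moment"],q["time_s"]);r.capture("top")
E
```

```text
[0.47111459 0.08714456 0.0668231 ] [ 7.7243899  -3.20013911 -5.77832703] [-1.11717503 -2.62872469 -0.09723915] 14.65
[0.47110616 0.0871269  0.06681717] [ 7.17482382 -4.00832445 -4.13005245] [-1.19709145 -2.60091754 -0.15088349] 14.7
[0.47110786 0.0871456  0.06681623] [ 6.46928957 -3.03262542 -6.07404164] [-1.11500675 -2.55342512 -0.09487802] 14.75
```

Request:
carry_out:
  moves:
    - [-0.3,0.1,0,0,0,0,0]
    - [-0.6,0.1,0,0,0,0,0]
    - [-0.6,0.1,0,0,0,0,0]
    - [-0.6,0.1,0,0,0,0,0]
    - [-0.6,0.1,0,0,0,0,0]

```text
time_s: 15.3
tcp_pos: [0.4707, 0.0873, 0.0669]
eef_rot: [-157.7, 89.9, 10.1]
contact_force: [8.6, -2.8, -5.9]
gripper_width: 0.0173
```

Request:
carry_out:
  moves:
    - [0,0,0,0,0,0,0]
    - [0,0,0,0,0,0,0]
    - [0,0,0,0,0,0,0]
    - [0,0,0,0,0,0,0]

```text
time_s: 15.7
tcp_pos: [0.4707, 0.0873, 0.0669]
eef_rot: [-157.5, 89.9, 10.3]
contact_force: [8.2, -3.7, -6.4]
gripper_width: 0.0179
```

```bash
python3 - <<'E'
from h import *
im=cv2.imread("pics/w5.png");S=r.capture("side")
out=np.hstack([crop(im,220,50,200,300,2),crop(S,230,150,150,225,2.667)])
cv2.imwrite("pics/c5.png",out)
F=[]
for i in range(6):
    q=r.get_state();F.append(q["contact_force"]);r.capture("top")
print(np.mean(F,0),np.std(F,0),q["tcp_pos"],np.mean(F,0)@[.973,-.231,0])
E
```

```text
[ 8.45123045 -3.72506819 -5.56247616] [0.44293953 0.58065432 0.4615858 ] [0.47071135 0.08728449 0.06684273] 9.083537981566272
```

View pics/c5.png

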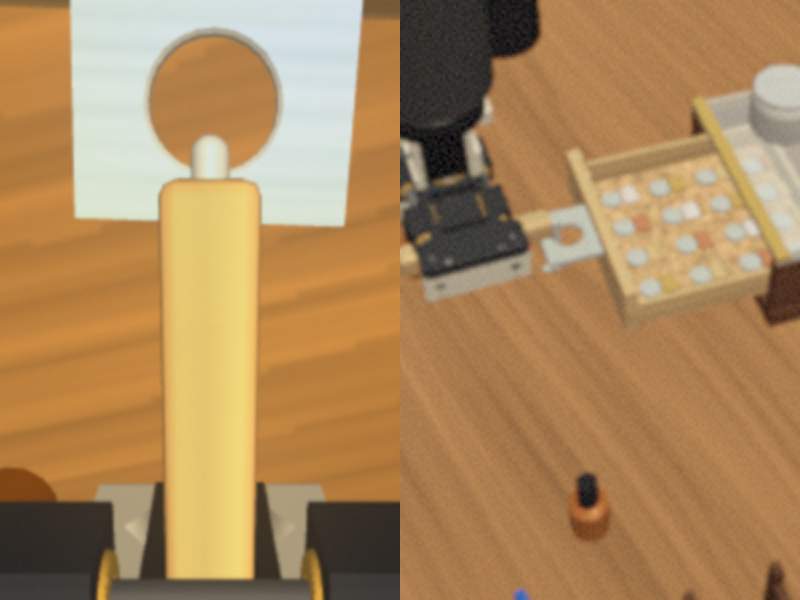

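Snug pull is held at about 9 N and the hook is still level. The shank is at the near edge of the hole, crop (210,160). Now unhook: forward 15–16 mm, then up.

Request:
carry_out:
  moves:
    - [1,-0.2,0,0,0,0,0]
    - [4,-1,0,0,0,0,0]
    - [8,-1.9,0,0,0,0,0]
    - [12,-2.9,0,0,0,0,0]
    - [15,-3.6,0,0,0,0,0]

```text
time_s: 16.55
tcp_pos: [0.4844, 0.0833, 0.0664]
eef_rot: [30.4, 90.0, -161.8]
contact_force: [0.4, 0.6, -1.3]
gripper_width: 0.0176
```

```bash
python3 - <<'E'
from h import *
r.capture("top")
s=r.get_state();cp=r.camera_params("wrist");im=r.capture("wrist");np.savez("w6.npz",**cp)
print(s["tcp_pos"],s["contact_force"])
cv2.imwrite("pics/c6.png",crop(im,220,50,200,200,2))
E
```

```text
[0.48491965 0.08340908 0.06647183] [ 0.80276887 -0.69634085 -0.55176206]
```

View pics/c6.png

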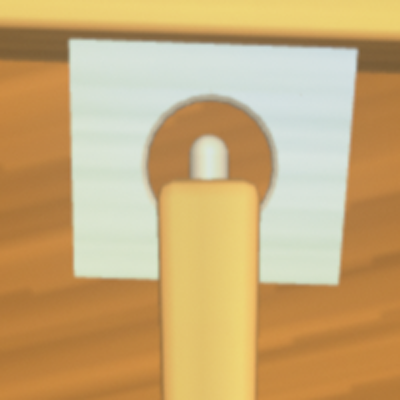

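The hole's top edge is at crop y 96, against 110 at insertion, so the hook needs about 3 mm more forward before it comes up.

Request:
carry_out:
  moves:
    - [2,-0.5,0,0,0,0,0]
    - [3,-0.7,0,0,0,0,0]
    - [3,-0.7,0,0,0,0,0]
    - [3,-0.7,5,0,0,0,0]
    - [3,-0.7,10,0,0,0,0]

```text
time_s: 17.15
tcp_pos: [0.4873, 0.0827, 0.0769]
eef_rot: [55.5, 90.0, -136.8]
contact_force: [-0.3, 0.7, -1.1]
gripper_width: 0.0179
```

Request:
carry_out:
  moves:
    - [0,0,4,0,0,0,0]
    - [0,0,8,0,0,0,0]
    - [0,0,12,0,0,0,0]
    - [0,0,16,0,0,0,0]
    - [0,0,20,0,0,0,0]

```text
time_s: 17.65
tcp_pos: [0.4874, 0.0828, 0.097]
eef_rot: [-144.5, 90.0, 23.2]
contact_force: [1.0, -0.5, -1.7]
gripper_width: 0.0176
```

Request:
carry_out:
  moves:
    - [0,0,4,0,0,0,0]
    - [0,0,9,0,0,0,0]
    - [0,0,15,0,0,0,0]
    - [0,0,25,0,0,0,0]
    - [0,0,40,0,0,0,0]

```text
time_s: 18.15
tcp_pos: [0.487, 0.0825, 0.1369]
eef_rot: [40.4, 89.9, -151.9]
contact_force: [0.1, -0.2, -0.8]
gripper_width: 0.0177
```

Request:
carry_out:
  moves:
    - [0,-20,25,0,0,0,0]
    - [0,-65,42,0,0,0,0]
    - [-1,-110,42,0,0,0,0]
    - [-2,-155,42,0,0,0,0]
    - [-2,-200,42,0,0,0,0]

```text
time_s: 18.65
tcp_pos: [0.4853, -0.1188, 0.1797]
eef_rot: [-160.4, 89.9, 7.4]
contact_force: [0.6, 0.2, -1.8]
gripper_width: 0.0174
```

Request:
carry_out:
  moves:
    - [0,-45,0,0,0,0,0]
    - [0,-90,0,0,0,0,0]
    - [-1,-130,0,0,0,0,0]
    - [-1,-155,0,0,0,0,0]
    - [-1,-165,0,0,0,0,0]

```text
time_s: 19.15
tcp_pos: [0.484, -0.2845, 0.1789]
eef_rot: [74.4, 90.0, -118.0]
contact_force: [-0.2, 0.1, -2.3]
gripper_width: 0.0177
```

Request:
carry_out:
  moves:
    - [0,0,-20,0,0,0,0]
    - [0,0,-40,0,0,0,0]
    - [0,0,-60,0,0,0,0]
    - [0,0,-70,0,0,0,0]
    - [0,0,-70,0,0,0,0]

```text
time_s: 19.65
tcp_pos: [0.4837, -0.2816, 0.1076]
eef_rot: [-2.1, 89.9, 165.6]
contact_force: [-0.3, -0.6, -0.9]
gripper_width: 0.0177
```

```bash
python3 - <<'E'
from h import *
r.capture("top")
s=r.get_state();cp=r.camera_params("wrist");im=r.capture("wrist");np.savez("w7.npz",**cp)
S=r.capture("side")
print(s["tcp_pos"],s["eef_rot"],s["contact_force"])
cv2.imwrite("pics/c7.png",np.hstack([crop(im,220,50,200,300,2),crop(S,310,300,100,150,4)]))
E
```

```text
[ 0.48447285 -0.28189568  0.10870478] [  14.86158301   89.95472177 -177.34861559] [ 0.48748168  0.29103163 -0.62913684]
```

View pics/c7.png

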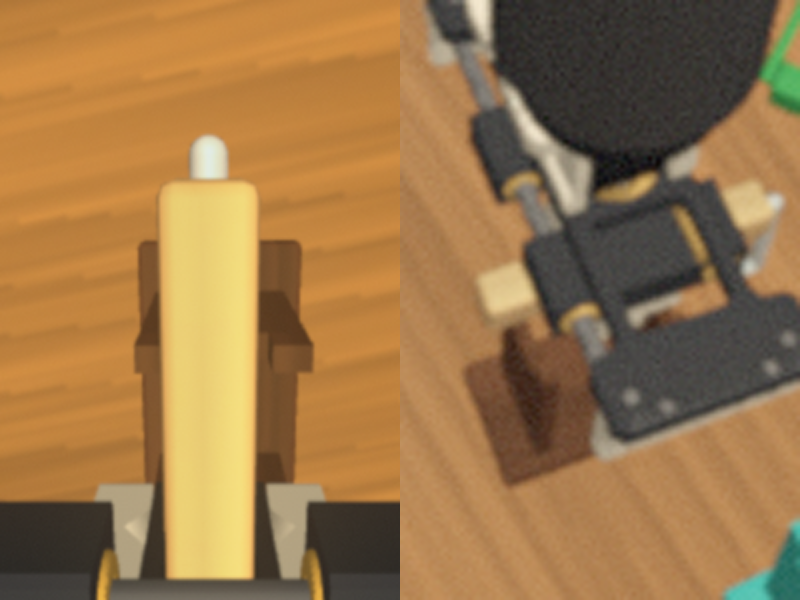

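```bash
python3 - <<'E'
from h import *
cp=np.load("w7.npz");W=lambda x,y:(220+x/2,50+y/2)
y=np.array([np.sin(np.radians(12.8)),np.cos(np.radians(12.8)),0])
gz=.108+.0188-.0015
for n,a,b,z in(("handle front",(160,185),(257,185),gz+.01),("upright outer",(135,345),(313,345),.089),("base front",(138,243),(301,243),.01)):
    A,B=at(W(*a),z,cp),at(W(*b),z,cp);print(n,((A+B)/2).round(4),"w",np.linalg.norm(A-B).round(4),"lat",((A+B)/2@y).round(4))
E
```

```text
handle front [ 0.5599 -0.2985  0.1353] w 0.0165 lat -0.167
upright outer [ 0.5208 -0.2938  0.089 ] w 0.0435 lat -0.1712
base front [ 0.5367 -0.2971  0.01  ] w 0.0552 lat -0.1708
```

The handle sits about 4 mm to the +y side of the slot centre, so I'll shift it before lowering.

Request:
carry_out:
  moves:
    - [-1,-3.8,-5,0,0,0,0]
    - [-1,-3.8,-15,0,0,0,0]
    - [-1,-3.8,-25,0,0,0,0]
    - [-1,-3.8,-31,0,0,0,0]
    - [-1,-3.8,-34,0,0,0,0]

```text
time_s: 20.3
tcp_pos: [0.4828, -0.2859, 0.0733]
eef_rot: [-1.6, 89.9, 166.1]
contact_force: [-0.6, 0.2, -1.7]
gripper_width: 0.0174
```

Request:
carry_out:
  moves:
    - [0,0,-1.5,0,0,0,0]
    - [0,0,-3,0,0,0,0]
    - [0,0,-4.5,0,0,0,0]
    - [0,0,-5.5,0,0,0,0]
    - [0,0,-5.5,0,0,0,0]

```text
time_s: 20.8
tcp_pos: [0.4834, -0.286, 0.0691]
eef_rot: [-177.2, 90.0, -9.5]
contact_force: [0.1, -0.7, -1.5]
gripper_width: 0.0173
```

Request:
carry_out:
  moves:
    - [0,0,-0.7,0,0,0,0]
    - [0,0,-1.4,0,0,0,0]
    - [0,0,-1.4,0,0,0,0]
    - [0,0,-1.4,0,0,0,0]

```text
time_s: 21.2
tcp_pos: [0.4835, -0.286, 0.0677]
eef_rot: [167.6, 90.0, -24.6]
contact_force: [-0.7, -0.2, -0.7]
gripper_width: 0.0176
```

Request:
carry_out:
  moves:
    - [0,0,-0.4,0,0,0,0]
    - [0,0,-0.8,0,0,0,0]
    - [0,0,-0.8,0,0,0,0]
    - [0,0,-0.8,0,0,0,0]

```text
time_s: 21.6
tcp_pos: [0.4835, -0.2861, 0.0676]
eef_rot: [156.4, 90.0, -35.9]
contact_force: [-1.9, 2.2, 6.2]
gripper_width: 0.0176
```

Fz has risen to +6 N: the hook is on the slot floors. Opening.

Request:
carry_out:
  moves:
    - [0,0,0,0,0,0,100]
    - [0,0,0,0,0,0,100]
    - [0,0,0,0,0,0,100]
    - [0,0,0,0,0,0,100]
    - [0,0,0,0,0,0,100]

```text
time_s: 22.1
tcp_pos: [0.4834, -0.286, 0.0668]
eef_rot: [-3.5, 90.0, 164.3]
contact_force: [0.3, -1.0, 0.2]
gripper_width: 0.0525
```

Request:
carry_out:
  moves:
    - [0,0,0,0,0,0,100]
    - [0,0,0,0,0,0,100]
    - [0,0,0,0,0,0,100]
    - [0,0,0,0,0,0,100]
    - [0,0,0,0,0,0,100]

```text
time_s: 22.6
tcp_pos: [0.4834, -0.286, 0.0669]
eef_rot: [28.8, 90.0, -163.4]
contact_force: [0.3, 0.4, -0.6]
gripper_width: 0.0866
```

Request:
carry_out:
  moves:
    - [0,0,10,0,0,0,100]
    - [0,0,30,0,0,0,100]
    - [0,0,60,0,0,0,100]
    - [0,0,100,0,0,0,100]
    - [0,0,135,0,0,0,100]

```text
time_s: 23.1
tcp_pos: [0.4834, -0.2862, 0.2045]
eef_rot: [157.0, 89.9, -35.2]
contact_force: [1.0, 0.1, 0.1]
gripper_width: 0.0876
```

Request:
carry_out:
  moves:
    - [0,0,0,0,0,0,100]
    - [0,0,0,0,0,0,100]
    - [0,0,0,0,0,0,100]
    - [0,0,0,0,0,0,100]

```text
time_s: 23.5
tcp_pos: [0.4828, -0.2858, 0.2008]
eef_rot: [-3.1, 89.9, 164.6]
contact_force: [0.2, 0.7, 0.0]
gripper_width: 0.0877
```

```bash
python3 - <<'E'
from h import *
s=r.get_state();cp=r.camera_params("wrist");im=r.capture("wrist");np.savez("w8.npz",**cp)
S=r.capture("side")
print(s["tcp_pos"],s["gripper_width"],s["contact_force"])
cv2.imwrite("pics/c8.png",np.hstack([crop(im,220,80,200,300,2),crop(S,220,120,200,300,2)]))
E
```

```text
[ 0.48277943 -0.28583784  0.20084852] 0.08772475469690631 [0.23582741 0.73319716 0.01986648]
```

View pics/c8.png

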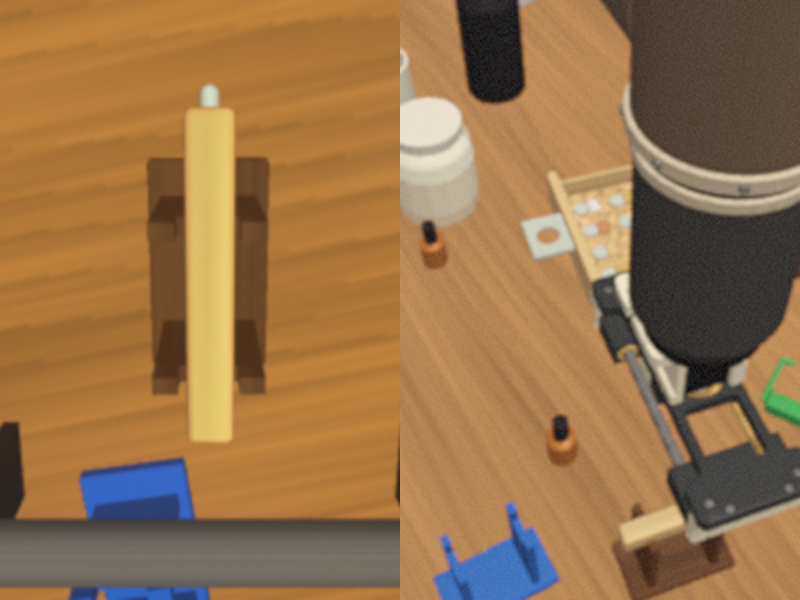

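The hook lies in both slots (handle crop (210,110)–(211,440), uprights even on each side), and the tray stands out with its hole at side crop (548,236). A number check follows, then I hand in.

```bash
python3 - <<'E'
from h import *
h=at((220+148/2,120+236/2),.066,r.camera_params("side"));cf=np.array([.6955,.0304,0]);print("hole",h,"case x",(h-cf)@[.973,-.231,0])
cp=np.load("w8.npz");W=lambda x,y:(220+x/2,80+y/2)
f=at(W(210,110),.095,cp);b=at(W(211,440),.095,cp);u=(f-b)/np.linalg.norm(f-b);print("grip",f-u*.076,b+u*.05,np.linalg.norm(f-b))
print("uprights mid",(at(W(208,228),.089,cp)+at(W(208,386),.089,cp))/2)
r.close_job()
E
```

```text
hole [0.56130506 0.0620703  0.066     ] case x -0.1378875203560523
grip [ 0.48435461 -0.28702377  0.095     ] [ 0.48776854 -0.28775141  0.095     ] 0.12250938432777522
uprights mid [ 0.48868118 -0.28695028  0.089     ]
the job is handed in; nothing more can be done
```

I drew the tray out with the small wooden hook to its cushioned stop and unhooked it. The hook is back in the slots of the brown rest. I handed the job in at about 23.6 s; it reports no verdict.

- **Snug hold:** the wrist sensor showed about 9 N along the pull for over a second with the tray still. With the vertical part I estimate just under 10 N on the tray. Single readings scattered by about 0.5 N.
- **Tray:** it stands out with the hole at about x = −138 mm in the case frame. An estimate from the arm's travel gave about −140 mm. The limit is −128 mm, and the case front was only located to a few mm.
- **Hook:** it looks level in both slots, within about 5 mm of the rest's middle, though the handle measured 122.5 mm instead of 126 mm. Its height was not measured directly. It was set down until the force rose to 6 N, at the same tool height as when I picked it up.
- **Surroundings:** the gripper was open about 0.2 m up, touching nothing. I saw no contact with the other things, and those in the last pictures looked unmoved. The arm hid the tin there, so I did not check it at the end.

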